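Zero the counting scale and load the crimp-cap tins

ROBOT

A 7-joint arm with a two-finger parallel gripper is mounted at the origin on the work surface; the furniture and walls round the work are solid. World frame = base frame: x ahead of the robot, y to its left, z up, the work surface at z = 0. Lengths are in mm, angles in rad, forces in N, time in s.
With the tool pointing down it reaches from about 400 to 850 mm from the base axis. Payload 10.4 kg.
Tool frame: the origin (TCP) lies at the very end of the fingers, on their centre line; the grasp point (between the pads) lies 19 mm behind it; y points along the fingers, z is the direction in which the jaws open and shut, and the axes are right-handed (so a half turn about y gives the same grasp; the last joint's range is limited). The gripper opens to 87 mm and grips with 3 to 60 N. Pads are 19 mm wide; open, the fingers measure 117 mm over their backs; the gripper's body (75 mm by 190 mm) begins 51 mm behind the grasp point.
Start: joints at [-1.207, 0.332, -0.065, 1.46, 0.022, 1.35, -0.088], TCP at [235.756, 578.853, 222.576] pointing down, gripper open.
Joint ranges: [-2.6, 2.6], [-0.5, 2.12], [-1.47, 1.34], [0.16, 2.42], [-1.27, 4.41], [0.06, 2.06], [-2.6, 2.6]. Speed limits (rad/s): [2.22, 2.22, 2.79, 2.79, 3.14, 3.14, 3.14].

INTERFACE

Orientations are given as a unit quaternion [x, y, z, w].
In Python, from rig import sense, grab_frame, camera_params, job_done gives the robot as it stands. The module is installed in compiled form; this text tells all that it offers.
- The arm moves only by the tool arm_command, never from a script. Its argument "commands" is a list of rows, each a list of 4 numbers: the shift along the world's x, y, z in m, then the turn about the world's z in rad. A call has 1 to 12 rows; each row is the pose to reach, as a shift and turn from the pose commanded when the call began; what a row does not reach only later rows make up. A row lasts 1/12 s, in which the tool goes at most 41.7 mm and 7.16 degrees, less where a joint would pass 70% of its speed; a pose out of reach is approached as far as the arm can. A call with a gripper value outside its range is refused whole. "gripper" is the opening in per cent of the stroke, from 0 (shut) to 100 (fully open), set as the call begins (left out, the last holds). The fingers move at their own pace and stop on an object; "force" is the grip in N (left out, the last holds). Time passes only in rows, so rows that repeat a pose let the fingers close. It gives the time, the measured TCP pose, the force and the opening at its end, in the units of the state.
- sense(): the state, without advancing time (a new reading comes with each control period).
- grab_frame(name): name is "scene" or "top" or "wrist"; returns (picture, depth): 420x560x3 uint8, blue, green, red; 420x560 float32, mm along the optical axis (not along the pixel's ray), 0 where there is no reading.
- camera_params(name): a dict with "fx", "fy", "cx", "cy" (pixels), "extrinsics" (4x4, takes a point from camera to world coordinates); the wrist camera has in their place "mount" (4x4, takes a point from camera to tool coordinates, whose origin is the TCP and whose axes are the tool frame's). Camera axes: x right, y down, z forward; pixel columns grow to the right and rows downward; lengths in mm; the calibration is good to about 2 mm. A picture is of the moment at which its call begins: read the wrist's pose just before it. camera_params takes no time and is no camera call.
- job_done(): hands the job in, once; it reports no verdict.
The state is a dict: "clock": time; "q": joint angles; "joint_velocities": joint speeds; "joint_efforts": joint torques, N m; "position": TCP position; "tool_rot": TCP orientation; "wrist_force": force on the tool from outside, world axes, zero at the start; "wrist_torque": the same for the moment, N m; "finger_gap": opening from 0.0 (shut) to 1.0 (fully open).
Only numpy, scipy, OpenCV 4.12 (cv2) and the standard library are available. Lean on these libraries where they do the work, as an engineer would, in place of code of your own. Each camera call takes 0.05 s, during which the arm holds its last target. There are 200 camera calls.

TASK

Stock count: lift the orange cover on the grey switch box right open, flip the toggle under it over to on and close the cover again; then, with the scale pan still empty, hold the little recessed blue button in the front of the white scale fully in for a moment with the red stylus to zero it. Put the stylus back on its rest and set every tin down flat on the steel scale pan, side by side, without knocking over any dropper bottle.

Things in the scene. Friction and masses are not known exactly. Their poses are not given: they have to be found in the camera images.
- cover (a joint): hinged orange cover (guard) of the switch box: 0 = closed, 1.9 rad = fully open (swung up and back past upright); light hinge with friction (about 0.4 N at the bar moves it), stays where it is left. Cover 46 mm wide, 58 mm long, 26 mm deep, open underneath
- cover_bar (a point): centre of the black lifting bar on the front of the cover: a round bar 12 mm in diameter and 24 mm long, lying parallel to the hinge, 16 mm ahead of the cover's front wall on a 10 mm wide stem; moves with the cover. Closed, it is 53 mm above the table. Along its axis it may be pinched by its two ends and then turns between the pads
- cover_hinge (a point): point on the cover's hinge axis at its middle, fixed on the switch box, 34 mm above the table; hinge axis = this frame's y. With the cover closed the bar lies at x = -74, z = +19 mm from here and opening swings it up and over towards +x
- toggle (a joint): small steel toggle under the cover: 0 = off, leaning 0.5 rad to the +y (left) side of the switch box, 1.0 rad = on, leaning to -y; stays where it is left (about 1 N at its tip moves it)
- toggle_pivot (a point): pivot of the toggle on the switch box panel, 32 mm above the table (panel top at 30 mm); axes of the switch box: x from the bar side towards the hinge, y to the left, z up. The bat is 22 mm long and 9 mm thick and swings in this frame's y-z plane; reachable only with the cover open. The switch box is fixed, 100 x 86 x 30 mm
- pan (a point): centre of the top surface of the square-edged steel pan of the white counting scale, 50 mm above the table; pan 174 mm along x, 190 mm along y of this frame; x points from the front face with the button to the back, z up. The scale is fixed; its housing is 190 x 220 mm and 42 mm tall, 95 mm ahead of and behind the housing's middle, which lies 4 mm towards the front from this point
- button_mouth (a point): centre of the mouth of the button's recess in the scale's front face, 25 mm above the table; this frame's x points straight into the recess (level), the way the button is pressed. The recess is a round hole of 15 mm with a 3 mm chamfer; the blue button in it is 11 mm in diameter and its face lies 6 mm inside the mouth when free
- zero_button (a joint): travel of the blue spring button in m: 0 = free, 0.005 = fully in; starts to move at 1.2 N, fully in at 4.2 N; springs back by itself
- stylus_mid (a point): centre of the stylus: a red square grip 14 x 14 x 50 mm with black ribs and a steel rod of 6 mm with round tips out of both ends, 124 mm over all along this frame's x; both ends are alike; 30 g. It lies level on its rest at the start, 36 mm above the table
- rest_cradle (a point): where the centre of the stylus lies when it is on its rest, 36 mm above the table; x is along the lying stylus. The rest is fixed: a dark wooden base 110 x 46 x 5 mm with two aluminium V posts at x = -42 and +42 mm, V bottoms 30 mm and V tips about 48 mm above the table, V mouth about 22 mm wide; the steel rod ends lie in the Vs; 77 mm free between the posts
- tin_1_mid (a point): round flat tin, 59 mm diameter, 26 mm tall, kraft-brown side and dark green lid (lid fixed), 60 g; this point is its centre, 13 mm above its underside; stands flat at the start; absent in some runs
- tin_2_mid (a point): round flat tin, 59 mm diameter, 26 mm tall, kraft-brown side and dark green lid (lid fixed), 60 g; this point is its centre, 13 mm above its underside; stands flat at the start; absent in some runs
- tin_3_mid (a point): round flat tin, 59 mm diameter, 26 mm tall, kraft-brown side and dark green lid (lid fixed), 60 g; this point is its centre, 13 mm above its underside; stands flat at the start; absent in some runs
- tin_4_mid (a point): round flat tin, 59 mm diameter, 26 mm tall, kraft-brown side and dark green lid (lid fixed), 60 g; this point is its centre, 13 mm above its underside; stands flat at the start; absent in some runs
- tin_1: the same tin as tin_1_mid; origin at the centre of its underside
- tin_2: the same tin as tin_2_mid; origin at the centre of its underside
- tin_3: the same tin as tin_3_mid; origin at the centre of its underside
- tin_4: the same tin as tin_4_mid; origin at the centre of its underside
- stylus: the same stylus as stylus_mid, same origin and axes
- scale: the white counting scale; origin on the table under the middle of the housing, axes as pan
- dropper_a: bystander behind the scale and switch box: amber dropper bottle with black bulb, 39 mm diameter, 102 mm tall; origin at the centre of its underside; must not be knocked over
Mind the look-alikes: they are no part of the job. Leave any purple look-alike of the stylus alone. Leave any pink or purple look-alike of the tin_2 alone.

How it is judged (in metres and radians):
On the way, in this order (a step that is already met when the one before it is completed fails the run):
1. the cover is lifted right open (beyond 1.2 rad) (value of joint cover above 1.2 rad), for 0.2 s.
2. the toggle is on (beyond 0.8 rad) while the cover is open (value of joint toggle above 0.8 rad and value of joint cover above 0.9 rad), for 0.2 s.
3. the cover is closed again (below 0.12 rad) with the toggle still on (value of joint toggle above 0.8 rad and value of joint cover below 0.12 rad), for 0.2 s.
4. the stylus pushes the blue button in by more than 3 mm for 0.2 s with no tin on the scale pan (value of joint zero_button above 0.003 m and contact force between stylus and scale above 0.5 N and horizontal distance between each of tin_1_mid, tin_2_mid, tin_3_mid, tin_4_mid and pan above 0.12 m), for 0.2 s.
At the end, for the whole second after the job is handed in: Every tin present rests flat (within 0.15 rad) on the scale pan, centre within 80 mm (x) and 88 mm (y) of the pan's centre; the stylus lies in both Vs of its rest (within 18 mm along, 6 mm across, 5 mm in height, 0.12 rad); toggle on (over 0.8 rad); cover closed (under 0.12 rad) (all of step 3 and x of tin_1_mid in the frame of pan between -0.08 and 0.08 m and y of tin_1_mid in the frame of pan between -0.088 and 0.088 m and z of tin_1_mid in the frame of pan between 0.007 and 0.019 m and angle between each of tin_1_mid, tin_2_mid, tin_3_mid, tin_4_mid's own z axis and vertical below 0.15 rad and linear speed of each of tin_1, tin_2, tin_3, tin_4 below 0.02 m/s and x of tin_2_mid in the frame of pan between -0.08 and 0.08 m and y of tin_2_mid in the frame of pan between -0.088 and 0.088 m and z of tin_2_mid in the frame of pan between 0.007 and 0.019 m and x of tin_3_mid in the frame of pan between -0.08 and 0.08 m and y of tin_3_mid in the frame of pan between -0.088 and 0.088 m and z of tin_3_mid in the frame of pan between 0.007 and 0.019 m and x of tin_4_mid in the frame of pan between -0.08 and 0.08 m and y of tin_4_mid in the frame of pan between -0.088 and 0.088 m and z of tin_4_mid in the frame of pan between 0.007 and 0.019 m and x of stylus_mid in the frame of rest_cradle between -0.018 and 0.018 m and y of stylus_mid in the frame of rest_cradle between -0.006 and 0.006 m and z of stylus_mid in the frame of rest_cradle between -0.005 and 0.005 m and angle between the x axis of stylus_mid and the x axis of rest_cradle, either way round below 0.12 rad); the robot touches nothing.
It fails at once if the dropper bottle is knocked over (tilts beyond 0.6 rad) (angle between dropper_a's own z axis and vertical above 0.6 rad).
Of tin_1, tin_2, tin_3, tin_4 only 2 to 4 are there at a start; the rules pass over those that are not, and their reading is None.
At some moment in a run one of tin_1, tin_2, tin_3, tin_4 may be knocked a few centimetres aside while the robot is not near it.
Once in a run the grip may slacken for a moment while it holds something.
It also fails if it takes over 210 s, if anything falls off the work surface, if the arm or the gripper's body presses on something with over 40 N, if the wrist force passes 120 N, or if a joint passes its speed limit or range.

## Working session

There is one attempt and no reset: what is moved stays moved. The work goes in short steps, Python scripts to look and compute and a tool call to move; the robot and the scene stay as the last step left them, time stands still between calls to the robot, and variables do not carry over. Pictures are saved under pics/ and viewed, about 12 in all and at most 16, crops included, and the job is handed in when it is done.

Besides the shell and the picture viewer there is one more tool, called after "Request:" as name(argument=value, ...), one argument or row to a line, values as JSON. arm_command: Moves the arm, as the interface text tells. Its arguments: {"type":"object","properties":{"commands":{"type":"array","items":{"type":"array","items":{"type":"number"}}},"gripper":{"type":"number"},"force":{"type":"number"}},"required":["commands"]}

```bash
mkdir -p pics; cat > h.py <<'E'
import numpy as np, cv2
from rig import sense, grab_frame, camera_params, job_done
from scipy.spatial.transform import Rotation as R
def cam(name):
    s=sense(); c=camera_params(name); im,d=grab_frame(name)
    if name=="wrist":
        T=np.eye(4);T[:3,:3]=R.from_quat(s["tool_rot"]).as_matrix()
        p=np.array(s["position"],float); T[:3,3]=p
        E=T@np.array(c["mount"])
    else: E=np.array(c["extrinsics"])
    return im,d,c,E
def onplane(u,v,z,c,E):
    r=E[:3,:3]@np.array([(u-c["cx"])/c["fx"],(v-c["cy"])/c["fy"],1]); o=E[:3,3]
    return o+r*(z-o[2])/r[2]
def cloud(d,c,E):
    v,u=np.indices(d.shape); P=np.stack([(u-c["cx"])/c["fx"]*d,(v-c["cy"])/c["fy"]*d,d],-1)
    return P@E[:3,:3].T+E[:3,3]
E
python3 - <<'E'
from h import *
print(sense())
for n in("top","scene"):
    im,d,c,E=cam(n); cv2.imwrite(f"pics/{n}0.png",im); np.savez(f"{n}0.npz",im=im,d=d,E=E,K=[c["fx"],c["fy"],c["cx"],c["cy"]]); print(n,c)
E
```

```text
{'clock': 0.0, 'q': array([-1.20661109,  0.3328443 , -0.06471046,  1.46092909,  0.0216132 ,
        1.34990528, -0.08849379]), 'joint_velocities': array([ 8.10110770e-04, -7.13653123e-04, -1.21885630e-03, -8.02545674e-05,
       -6.26221585e-04, -1.03086743e-03,  3.68880540e-04]), 'joint_efforts': array([ 1.97544637e-04, -6.23238373e+01,  2.53222726e-02, -3.89924312e+01,
       -6.10962999e-02,  3.92877194e-02,  1.24546186e-04]), 'position': array([235.61730109, 578.47234441, 221.77703205]), 'tool_rot': array([ 0.69441395, -0.13595304,  0.13581614, -0.69344071]), 'wrist_force': array([ 0.3479238 , -0.27950938,  0.1512094 ]), 'wrist_torque': array([-0.01294207, -0.01009454, -0.05656424]), 'finger_gap': 1.0013831612759823}
top {'fx': 458.2206654703494, 'fy': 458.2206654703494, 'cx': 278.2309955697776, 'cy': 203.9341984515891, 'extrinsics': array([[ 1.07821966e-02, -9.97105095e-01,  7.52673467e-02,
         3.91513059e+02],
       [-9.99907009e-01, -1.01226985e-02,  9.13808926e-03,
         1.71597593e+02],
       [-8.34972670e-03, -7.53588762e-02, -9.97121518e-01,
         1.23959845e+03],
       [ 0.00000000e+00,  0.00000000e+00,  0.00000000e+00,
         1.00000000e+00]])}
scene {'fx': 381.2433630282075, 'fy': 381.2433630282075, 'cx': 280.87485285237597, 'cy': 212.23733785958495, 'extrinsics': array([[-7.46752295e-01, -3.28947572e-01,  5.78060987e-01,
        -1.25678993e+02],
       [-6.64947546e-01,  3.87989440e-01, -6.38207611e-01,
         8.24954268e+02],
       [-1.43447145e-02, -8.60963233e-01, -5.08464886e-01,
         5.65493408e+02],
       [ 0.00000000e+00,  0.00000000e+00,  0.00000000e+00,
         1.00000000e+00]])}
```

View pics/top0.png

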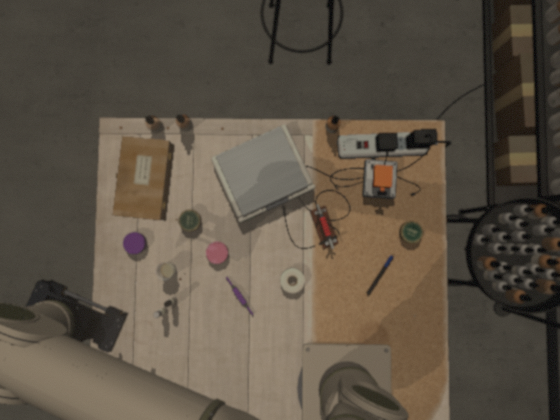

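View pics/scene0.png

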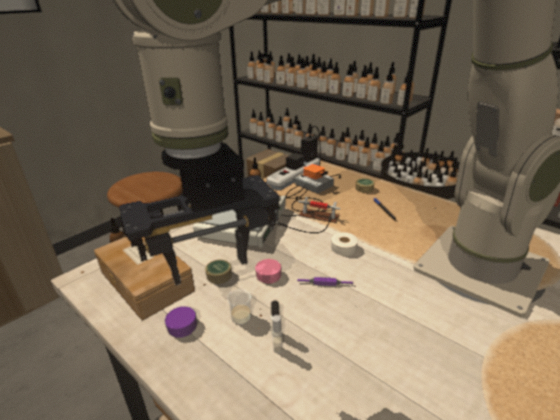

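Top: tins (dark green) at (191,222) and (411,232). Scale is rotated around (262,170), with the switch box and orange cover at (381,180) and the red stylus on its rest at (325,227). Droppers are behind at the top edge, and purple and pink look-alikes are at left. Now measuring.

```bash
python3 - <<'E'
from h import *
z=np.load("top0.npz"); im,d,E,K=z["im"],z["d"],z["E"],z["K"]; c=dict(zip(["fx","fy","cx","cy"],K))
hsv=cv2.cvtColor(im,cv2.COLOR_BGR2HSV)
def blobs(name,lo,hi,zp,roi,amin=15):
    m=cv2.inRange(hsv,lo,hi); k=np.zeros_like(m); x0,x1,y0,y1=roi; k[y0:y1,x0:x1]=m[y0:y1,x0:x1]
    n,l,s,ce=cv2.connectedComponentsWithStats(k)
    for i in range(1,n):
        if s[i,4]>=amin:
            q=np.argwhere(l==i)[:,::-1].astype(np.float32); r=cv2.minAreaRect(q)
            bp=cv2.boxPoints(r); W=[onplane(*p,zp,c,E)[:2].round(0).tolist() for p in bp]
            print(name,ce[i].round(1),s[i,4],onplane(*ce[i],zp,c,E)[:2].round(1),"box",W)
blobs("orange",(5,150,120),(18,255,255),62,(350,420,150,210))
blobs("red",(0,130,60),(6,255,255),40,(300,350,190,260)); blobs("red",(174,130,60),(180,255,255),40,(300,350,190,260))
blobs("green",(40,40,20),(95,255,140),26,(90,450,110,330))
P=cloud(d,c,E)
# scale pan
m=((abs(P[...,2]-50)<4)*255).astype(np.uint8); m[:,:205]=0;m[:,325:]=0;m[:110]=0;m[235:]=0
cs,_=cv2.findContours(m,0,2); q=max(cs,key=cv2.contourArea); r=cv2.minAreaRect(q); print("pan",r,onplane(*r[0],50,c,E),[onplane(*p,50,c,E)[:2].round(0).tolist() for p in cv2.boxPoints(r)])
for p in[(191,222),(411,232),(382,176),(325,227),(262,180),(135,243),(217,253)]: print(p,P[p[1],p[0]].round(0))
m=((abs(P[...,2]-26)<7)*255).astype(np.uint8)
o=cv2.resize(im[110:320,90:450],None,fx=2.2,fy=2.2,interpolation=2); cv2.imwrite("pics/top0c.png",o)
E
```

```text
orange [382.7 175.9] 341 [555.8 -86.9] box [[523.0, -63.0], [584.0, -67.0], [582.0, -110.0], [521.0, -106.0]]
red [324.8 226.1] 144 [425.2  60.1] box [[446.0, 77.0], [453.0, 59.0], [404.0, 42.0], [397.0, 61.0]]
green [193.1 221.7] 21 [433.5 407.9] box [[423.0, 417.0], [449.0, 406.0], [445.0, 398.0], [419.0, 409.0]]
green [411.7 231.6] 207 [ 413.6 -170.2] box [[400.0, -143.0], [441.0, -157.0], [428.0, -198.0], [386.0, -184.0]]
pan ((261.80413818359375, 171.3092803955078), (68.02819061279297, 79.40007019042969), 66.03751373291016) [566.53965806 226.43635129  50.        ] [[605.0, 359.0], [693.0, 169.0], [528.0, 95.0], [442.0, 283.0]]
(191, 222) [433. 414.  26.]
(411, 232) [ 412. -168.   26.]
(382, 176) [555. -85.  63.]
(325, 227) [423.  60.  42.]
(262, 180) [544. 226.  49.]
(135, 243) [376. 560.  27.]
(217, 253) [352. 343.  28.]
```

View pics/top0c.png

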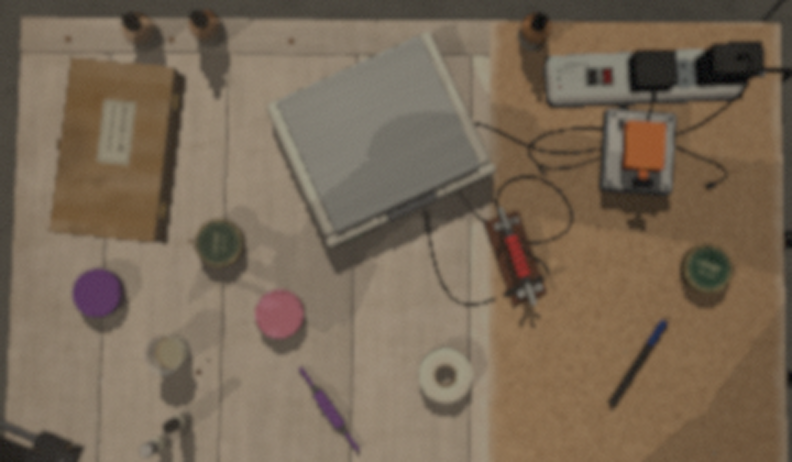

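```bash
python3 - <<'E'
from h import *
s=sense(); print(R.from_quat(s["tool_rot"]).as_matrix().round(3)); c=camera_params("wrist"); print(np.array(c["mount"]).round(3),c["fx"],c["cx"],c["cy"])
E
```

```text
[[ 0.926 -0.     0.377]
 [-0.377 -0.001  0.926]
 [ 0.    -1.    -0.001]]
[[   0.       0.961    0.276  -74.691]
 [  -0.      -0.276    0.961 -161.967]
 [   1.      -0.       0.       0.729]
 [   0.       0.       0.       1.   ]] 291.7613856379776 276.00197075201464 212.77928019726946
```

Request:
arm_command(
  commands=[
    [0.14, -0.4, 0.06, 0.2],
    [0.14, -0.4, 0.06, 0.2],
    [0.14, -0.4, 0.06, 0.2],
    [0.14, -0.4, 0.06, 0.2],
    [0.14, -0.4, 0.06, 0.2],
    [0.14, -0.4, 0.06, 0.2],
    [0.14, -0.4, 0.06, 0.2],
    [0.14, -0.4, 0.06, 0.2],
    [0.14, -0.4, 0.06, 0.2],
    [0.14, -0.4, 0.06, 0.2],
    [0.14, -0.4, 0.06, 0.2],
    [0.14, -0.4, 0.06, 0.2],
  ],
)

```text
clock: 1.1
position: [377.0, 175.7, 283.2]
tool_rot: [-0.703, 0.068, -0.068, 0.704]
wrist_force: [-0.4, 0.4, -0.2]
finger_gap: 1.002
```

Request:
arm_command(
  commands=[
    [0.095, -0.264, -0.05, 0.115],
    [0.095, -0.264, -0.05, 0.115],
    [0.095, -0.264, -0.05, 0.115],
    [0.095, -0.264, -0.05, 0.115],
    [0.095, -0.264, -0.05, 0.115],
    [0.095, -0.264, -0.05, 0.115],
    [0.095, -0.264, -0.05, 0.115],
    [0.095, -0.264, -0.05, 0.115],
    [0.095, -0.264, -0.05, 0.115],
    [0.095, -0.264, -0.05, 0.115],
    [0.095, -0.264, -0.05, 0.115],
    [0.095, -0.264, -0.05, 0.115],
  ],
)

```text
clock: 2.1
position: [470.8, -83.5, 232.7]
tool_rot: [-0.706, 0.024, -0.024, 0.707]
wrist_force: [-0.3, 0.3, 0.7]
finger_gap: 1.002
```

```bash
python3 - <<'E'
from h import *
s=sense(); print(s["clock"],s["position"],R.from_quat(s["tool_rot"]).as_matrix()[:,2])
im,d,c,E=cam("wrist"); cv2.imwrite("pics/w1.png",im); np.savez("w1.npz",im=im,d=d,E=E,K=[c["fx"],c["fy"],c["cx"],c["cy"]])
im2,d2,c2,E2=cam("scene"); cv2.imwrite("pics/s1.png",cv2.resize(im2[150:350,120:400],None,fx=2.5,fy=2.5)); np.savez("s1.npz",im=im2,d=d2,E=E2,K=[c2["fx"],c2["fy"],c2["cx"],c2["cy"]])
im2,d2,c2,E2=cam("top"); cv2.imwrite("pics/t1.png",im2); np.savez("t1.npz",im=im2,d=d2,E=E2,K=[c2["fx"],c2["fy"],c2["cx"],c2["cy"]])
E
```

```text
2.1 [470.84016913 -83.46247459 232.6725421 ] [6.90453396e-02 9.97613374e-01 5.45019700e-04]
```

View pics/w1.png

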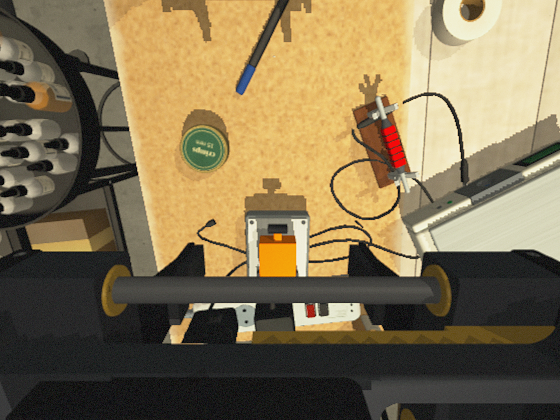

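View pics/s1.png

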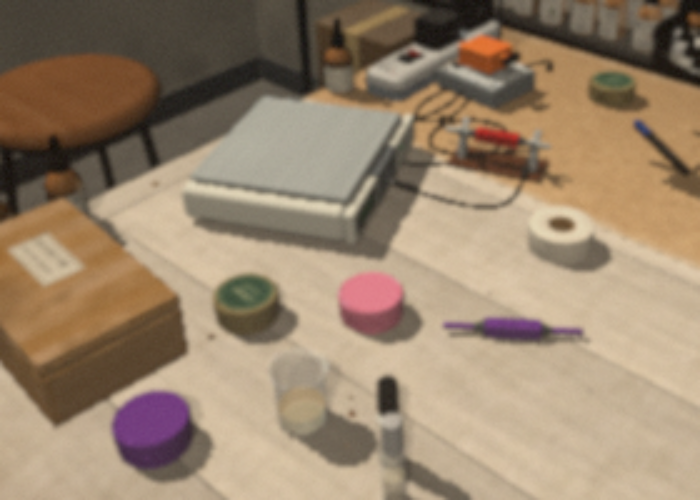

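Only two tins are present. The wrist view shows the bar at about (277,228), the cover at (277,258), and the stylus posts at about (381,104) and (402,180).

```bash
python3 - <<'E'
from h import *
z=np.load("w1.npz"); im,d,E,K=z["im"],z["d"],z["E"],z["K"]; c=dict(zip(["fx","fy","cx","cy"],K))
hsv=cv2.cvtColor(im,cv2.COLOR_BGR2HSV); P=cloud(d,c,E)
def blob(name,m,roi,zp):
    x0,x1,y0,y1=roi; k=np.zeros_like(m); k[y0:y1,x0:x1]=m[y0:y1,x0:x1]
    n,l,s,ce=cv2.connectedComponentsWithStats(k); i=1+np.argmax(s[1:,4]); q=np.argwhere(l==i)[:,::-1].astype(np.float32)
    r=cv2.minAreaRect(q); W=np.array([onplane(*p,zp,c,E)[:2] for p in cv2.boxPoints(r)])
    print(name,s[i],ce[i].round(1),"ctr",onplane(*r[0],zp,c,E).round(1),"corners",W.round(0).tolist(),"cloud",np.median(P[l==i],0).round(1))
    e=W[1]-W[0],W[2]-W[1]; print("   edges",[(round(float(np.hypot(*v)),1),round(float(np.arctan2(v[1],v[0])),3)) for v in e])
blob("bar",cv2.inRange(hsv,(0,0,0),(180,255,60)),(262,293,220,236),53)
blob("cover",cv2.inRange(hsv,(8,180,150),(20,255,255)),(240,310,234,275),63)
blob("red",cv2.inRange(hsv,(0,160,90),(6,255,255))|cv2.inRange(hsv,(172,160,90),(180,255,255)),(360,430,100,190),43)
blob("tinlid",cv2.inRange(hsv,(40,40,20),(95,255,200)),(170,240,120,180),26)
print("box top z30 mask"); m=((abs(P[...,2]-30)<3)*255).astype(np.uint8); blob("box",m,(235,320,205,275),30)
z=np.load("t1.npz"); im,d,E,K=z["im"],z["d"],z["E"],z["K"]; c=dict(zip(["fx","fy","cx","cy"],K));P=cloud(d,c,E);hsv=cv2.cvtColor(im,cv2.COLOR_BGR2HSV)
m=((abs(P[...,2]-50)<5)*255).astype(np.uint8);blob("pan",m,(205,325,110,235),50)
m=((P[...,2]>16)&(P[...,2]<34)).astype(np.uint8)*255; blob("tinL",m,(178,205,208,236),26)
E
python3 - <<'E'
import cv2
im=cv2.imread("pics/w1.png"); cv2.imwrite("pics/w1c.png",cv2.resize(im[200:290,220:340],None,fx=5,fy=5,interpolation=2))
E
```

```text
bar [268 225  19   8 148] [277.2 228.5] ctr [514.7 -84.7  53. ] corners [[509.0, -95.0], [511.0, -73.0], [520.0, -74.0], [519.0, -96.0]] cloud [511.7 -84.4  60.9]
   edges [(22.2, 1.501), (9.2, -0.06)]
cover [ 259  243   37   32 1175] [277.1 258.4] ctr [550.5 -87.2  63. ] corners [[528.0, -108.0], [531.0, -64.0], [573.0, -66.0], [570.0, -111.0]] cloud [550.8 -87.1  62.2]
   edges [(43.9, 1.501), (41.8, -0.051)]
red [381 125  25  43 572] [393.3 146.2] ctr [425.8  58.7  43. ] corners [[405.0, 42.0], [400.0, 58.0], [448.0, 76.0], [452.0, 59.0]] cloud [425.4  59.5  42.3]
   edges [(17.3, 1.821), (50.3, 0.362)]
tinlid [ 183  128   41   42 1089] [202.8 148.5] ctr [ 413.5 -169.4   26. ] corners [[388.0, -190.0], [391.0, -142.0], [440.0, -148.0], [437.0, -198.0]] cloud [ 413.1 -169.3   26.1]
   edges [(48.5, 1.502), (49.7, -0.119)]
box top z30 mask
box [ 247  215   63   60 1786] [277.6 238.7] ctr [545.4 -85.4  30. ] corners [[501.0, -123.0], [507.0, -42.0], [592.0, -46.0], [586.0, -131.0]] cloud [530.7 -84.2  29.6]
   edges [(80.8, 1.501), (85.2, -0.038)]
pan [ 216  126   95   90 4586] [261.8 170.3] ctr [567.6 221.9  50. ] corners [[606.0, 354.0], [695.0, 167.0], [529.0, 91.0], [442.0, 276.0]] cloud [569.  226.5  50.7]
   edges [(207.2, -1.128), (182.0, -2.71)]
tinL [179 209  22  22 394] [189.5 219.6] ctr [439.3 417.7  26. ] corners [[467.0, 446.0], [468.0, 390.0], [412.0, 389.0], [411.0, 445.0]] cloud [438.2 417.8  27.2]
   edges [(55.9, -1.561), (55.7, -3.118)]
```

View pics/w1c.png

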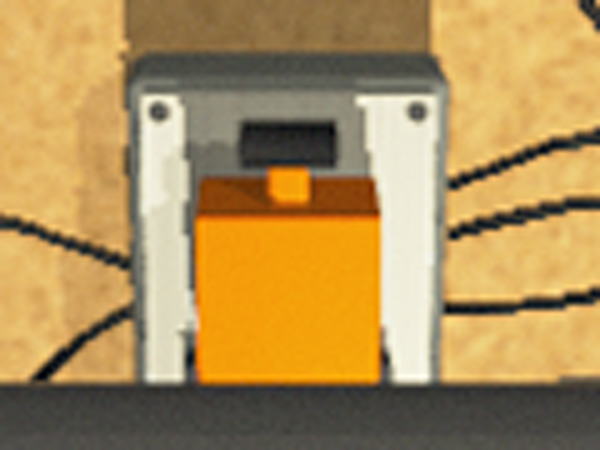

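Request:
arm_command(
  commands=[
    [0.043, 0.0, -0.04, 0],
    [0.043, 0.0, -0.08, 0],
    [0.043, 0, -0.11, 0],
    [0.043, 0, -0.14, 0],
    [0.043, 0, -0.165, 0],
    [0.043, 0, -0.18, 0],
    [0.043, 0, -0.19, 0],
    [0.043, 0, -0.19, 0],
    [0.043, 0, -0.19, 0],
  ],
  gripper=60,
)

```text
clock: 3.0
position: [514.0, -85.0, 43.0]
tool_rot: [-0.707, 0.025, -0.025, 0.707]
wrist_force: [-0.6, -0.3, 0.2]
finger_gap: 0.601
```

Request:
arm_command(
  commands=[
    [0, 0, 0, 0],
    [0, 0, 0, 0],
    [0, 0, 0, 0],
    [0, 0, 0, 0],
    [0, 0, 0, 0],
    [0, 0, 0, 0],
    [0, 0, 0, 0],
    [0, 0, 0, 0],
    [0, 0, 0, 0],
    [0, 0, 0, 0],
  ],
  gripper=0,
  force=8,
)

```text
clock: 3.83
position: [513.9, -85.0, 42.6]
tool_rot: [-0.707, 0.025, -0.025, 0.707]
wrist_force: [0.6, 1.9, 1.1]
finger_gap: 0.281
```

Request:
arm_command(
  commands=[
    [0.0037, -0.0003, 0.0109, 0],
    [0.0089, -0.0006, 0.021, 0],
    [0.0156, -0.0011, 0.0303, 0],
    [0.0236, -0.0016, 0.0385, 0],
    [0.0327, -0.0023, 0.0454, 0],
    [0.0428, -0.003, 0.0508, 0],
    [0.0536, -0.0037, 0.0547, 0],
    [0.0648, -0.0045, 0.0569, 0],
    [0.0762, -0.0053, 0.0574, 0],
    [0.0876, -0.0061, 0.0561, 0],
    [0.0987, -0.0068, 0.0532, 0],
    [0.1091, -0.0075, 0.0487, 0],
  ],
)

```text
clock: 4.83
position: [623.6, -92.4, 92.0]
tool_rot: [-0.707, 0.025, -0.025, 0.707]
wrist_force: [-2.0, 2.5, -2.4]
finger_gap: 0.275
```

Request:
arm_command(
  commands=[
    [0, 0, 0, 0],
    [0, 0, 0, 0],
    [0, 0, 0, 0],
    [0, 0, 0, 0],
    [0, 0, 0, 0],
  ],
)

```text
clock: 5.25
position: [623.1, -92.4, 92.2]
tool_rot: [-0.706, 0.025, -0.026, 0.707]
wrist_force: [0.9, 3.0, 2.8]
finger_gap: 0.275
```

```bash
python3 - <<'E'
from h import *
s=sense(); print(s["clock"],s["position"],s["wrist_force"],s["finger_gap"])
im,d,c,E=cam("wrist"); cv2.imwrite("pics/w2.png",im)
E
```

```text
5.25 [623.12023725 -92.44524662  92.1525939 ] [0.9177805  3.04591505 2.77868587] 0.2748409117483043
```

View pics/w2.png

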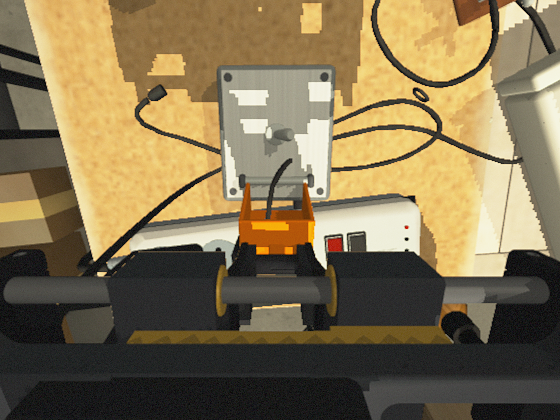

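Cover is open and held. The toggle base is at about (270,133) and its tip at (293,133), leaning to +y.

Request:
arm_command(
  commands=[
    [0, 0, 0, 0],
    [0, 0, 0, 0],
    [0, 0, 0, 0],
    [0, 0, 0, 0],
    [0, 0, 0.03, 0],
    [0, 0, 0.06, 0],
    [0, 0, 0.06, 0],
    [0, 0, 0.06, 0],
  ],
  gripper=60,
)

```text
clock: 5.97
position: [623.7, -93.2, 152.9]
tool_rot: [-0.707, 0.024, -0.027, 0.707]
wrist_force: [-0.1, 0.1, -0.6]
finger_gap: 0.595
```

```bash
python3 - <<'E'
from h import *
s=sense(); print(s["clock"],s["position"])
im,d,c,E=cam("wrist"); P=cloud(d,c,E); cv2.imwrite("pics/w3.png",cv2.resize(im[80:300,180:360],None,fx=3,fy=3,interpolation=2)[:600])
np.savez("w3.npz",im=im,d=d,E=E,K=[c["fx"],c["fy"],c["cx"],c["cy"]])
q=P[(P[...,2]>36)&(P[...,2]<58)&(P[...,0]>515)&(P[...,0]<575)&(abs(P[...,1]+87)<35)]
print(len(q),q.mean(0) if len(q) else 0); print(q[::max(1,len(q)//25)].round(0))
E
```

```text
5.9667 [623.70745767 -93.1736492  152.88327093]
126 [552.94894205 -80.75327333  47.74325247]
[[549. -79.  47.]
 [549. -82.  45.]
 [550. -78.  51.]
 [550. -85.  41.]
 [550. -80.  49.]
 [551. -76.  52.]
 [551. -85.  42.]
 [551. -80.  51.]
 [551. -76.  52.]
 [552. -84.  45.]
 [552. -80.  52.]
 [552. -75.  50.]
 [553. -85.  45.]
 [553. -81.  52.]
 [553. -76.  51.]
 [553. -86.  41.]
 [554. -82.  50.]
 [554. -77.  52.]
 [554. -86.  42.]
 [554. -82.  50.]
 [555. -77.  51.]
 [555. -84.  44.]
 [555. -80.  52.]
 [556. -76.  51.]
 [556. -79.  50.]
 [575. -82.  36.]]
```

View pics/w3.png

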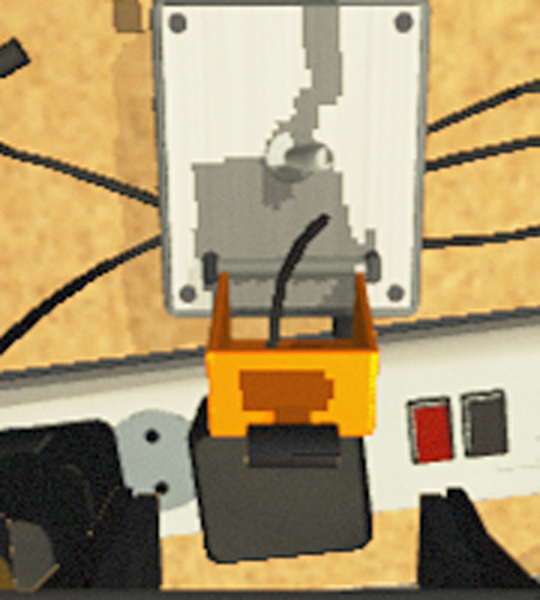

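Request:
arm_command(
  commands=[
    [-0.035, 0.022, 0, 0],
    [-0.07, 0.045, 0, 0],
    [-0.07, 0.045, 0, 0],
    [-0.07, 0.045, 0, 0],
    [-0.07, 0.045, -0.03, 0],
    [-0.07, 0.045, -0.06, 0],
    [-0.07, 0.045, -0.09, 0],
    [-0.07, 0.045, -0.106, 0],
    [-0.07, 0.045, -0.106, 0],
    [-0.07, 0.045, -0.106, 0],
    [-0.07, 0.045, -0.106, 0],
  ],
  gripper=0,
)

```text
clock: 6.93
position: [553.9, -48.3, 46.3]
tool_rot: [0.707, -0.025, 0.026, -0.706]
wrist_force: [0.6, -0.1, 0.7]
finger_gap: 0.006
```

Request:
arm_command(
  commands=[
    [0, -0.004, 0, 0],
    [0, -0.008, 0, 0],
    [0, -0.012, 0, 0],
    [0, -0.015, 0, 0],
    [0, -0.018, 0, 0],
    [0, -0.021, 0, 0],
    [0, -0.023, 0, 0],
    [0, -0.025, 0, 0],
    [0, -0.026, 0, 0],
    [0, -0.026, 0, 0],
  ],
)

```text
clock: 7.77
position: [552.8, -74.0, 45.3]
tool_rot: [0.707, -0.025, 0.026, -0.707]
wrist_force: [0.1, -1.1, -0.4]
finger_gap: 0.004
```

Request:
arm_command(
  commands=[
    [0, -0.002, 0, 0],
    [0, -0.004, 0, 0],
    [0, -0.004, 0, 0],
  ],
)

```text
clock: 8.02
position: [552.8, -78.1, 45.2]
tool_rot: [0.707, -0.026, 0.025, -0.707]
wrist_force: [0.5, 1.2, 0.4]
finger_gap: 0.002
```

Request:
arm_command(
  commands=[
    [0, 0.015, 0, 0],
    [0, 0.03, 0.03, 0],
    [0, 0.03, 0.06, 0],
    [0.035, 0, 0.1, 0],
    [0.07, -0.02, 0.106, 0],
    [0.07, -0.02, 0.106, 0],
    [0.07, -0.02, 0.106, 0],
    [0.07, -0.02, 0.106, 0],
  ],
)

```text
clock: 8.68
position: [622.9, -98.7, 150.9]
tool_rot: [0.707, -0.026, 0.026, -0.706]
wrist_force: [-0.6, -0.4, 0.1]
finger_gap: 0.007
```

```bash
python3 - <<'E'
from h import *
s=sense(); print(s["clock"],s["position"])
im,d,c,E=cam("wrist"); P=cloud(d,c,E); cv2.imwrite("pics/w4.png",cv2.resize(im[80:300,180:360],None,fx=2,fy=2,interpolation=2))
q=P[(P[...,2]>38)&(P[...,2]<58)&(P[...,0]>535)&(P[...,0]<570)&(abs(P[...,1]+87)<35)]
hi=q[q[:,2]>48]; print(len(q),q.mean(0),hi.mean(0))
m=(P[...,0]>590)&(P[...,2]>85)&(P[...,2]<125)&(abs(P[...,1]+90)<14)&(P[...,0]<660); v=im[m].max(1)<70; print("bar",np.median(P[m][v],0),v.sum())
E
```

```text
8.6833 [622.87013208 -98.65644788 150.92789136]
93 [552.01356598 -90.03940073  51.09476369] [552.00692013 -90.54057747  52.00227245]
bar [621.34353067 -91.55275992 105.54336647] 424
```

Toggle is only about 2/3 over, so I'll push it further.

Request:
arm_command(
  commands=[
    [-0.035, 0.02, 0, 0],
    [-0.07, 0.045, -0.02, 0],
    [-0.07, 0.05, -0.06, 0],
    [-0.07, 0.05, -0.09, 0],
    [-0.07, 0.05, -0.106, 0],
    [-0.07, 0.04, -0.106, 0],
    [-0.07, 0.03, -0.106, 0],
    [-0.07, 0.022, -0.106, 0],
    [-0.07, 0.018, -0.106, 0],
    [-0.07, 0.015, -0.106, 0],
    [-0.07, 0.013, -0.106, 0],
    [-0.07, 0.013, -0.106, 0],
  ],
)

```text
clock: 9.73
position: [553.5, -83.5, 46.2]
tool_rot: [-0.706, 0.025, -0.026, 0.707]
wrist_force: [-0.7, 4.6, 3.0]
finger_gap: 0.008
```

Request:
arm_command(
  commands=[
    [0, 0.015, 0, 0],
    [0, 0.03, 0.03, 0],
    [0, 0.03, 0.06, 0],
    [0.035, 0, 0.1, 0],
    [0.07, -0.006, 0.106, 0],
    [0.07, -0.006, 0.106, 0],
    [0.07, -0.006, 0.106, 0],
    [0.07, -0.006, 0.106, 0],
  ],
  gripper=60,
)

```text
clock: 10.4
position: [622.8, -91.2, 151.3]
tool_rot: [0.707, -0.026, 0.026, -0.706]
wrist_force: [-0.3, 0.4, -0.7]
finger_gap: 0.523
```

```bash
python3 - <<'E'
from h import *
s=sense(); print(s["clock"],s["position"])
im,d,c,E=cam("wrist"); P=cloud(d,c,E); cv2.imwrite("pics/w5.png",cv2.resize(im[80:300,180:360],None,fx=2,fy=2,interpolation=2))
q=P[(P[...,2]>38)&(P[...,2]<58)&(P[...,0]>535)&(P[...,0]<570)&(abs(P[...,1]+87)<35)]
hi=q[q[:,2]>48]; print(len(q),q.mean(0),hi.mean(0),q[:,1].min(),q[:,1].max())
E
```

```text
10.4 [622.82958353 -91.15374501 151.31343013]
126 [551.80549768 -93.07725963  47.94230053] [551.69289385 -95.00565105  50.63707146] -99.61035803948272 -85.68781175210864
```

View pics/w5.png

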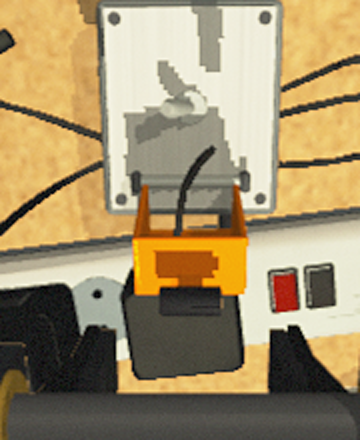

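Toggle is now leaning fully to -y and hit its stop at 4.6 N. Next, regrasp the bar and close the cover.

Request:
arm_command(
  commands=[
    [0, -0.002, -0.03, 0],
    [0, -0.002, -0.06, 0],
    [0, -0.002, -0.06, 0],
    [0, -0.002, -0.06, 0],
  ],
  gripper=60,
)

```text
clock: 10.78
position: [621.0, -92.0, 90.3]
tool_rot: [-0.707, 0.027, -0.024, 0.707]
wrist_force: [-0.2, 0.4, 1.7]
finger_gap: 0.594
```

Request:
arm_command(
  commands=[
    [0, 0, 0, 0],
    [0, 0, 0, 0],
    [0, 0, 0, 0],
    [0, 0, 0, 0],
    [0, 0, 0, 0],
    [0, 0, 0, 0],
    [0, 0, 0, 0],
    [0, 0, 0, 0],
  ],
  gripper=0,
  force=8,
)

```text
clock: 11.45
position: [623.4, -92.3, 91.7]
tool_rot: [-0.707, 0.025, -0.026, 0.707]
wrist_force: [0.9, 1.8, 3.9]
finger_gap: 0.276
```

Request:
arm_command(
  commands=[
    [-0.0104, 0.0007, 0.0045, 0],
    [-0.0215, 0.0014, 0.0074, 0],
    [-0.0329, 0.0022, 0.0087, 0],
    [-0.0443, 0.003, 0.0082, 0],
    [-0.0555, 0.0038, 0.006, 0],
    [-0.0663, 0.0045, 0.0021, 0],
    [-0.0764, 0.0052, -0.0033, 0],
    [-0.0855, 0.0059, -0.0102, 0],
    [-0.0935, 0.0064, -0.0184, 0],
    [-0.1002, 0.0069, -0.0277, 0],
    [-0.1054, 0.0072, -0.0378, 0],
    [-0.1091, 0.0075, -0.0487, 0],
  ],
)

```text
clock: 12.45
position: [512.9, -84.9, 41.6]
tool_rot: [-0.706, 0.026, -0.025, 0.707]
wrist_force: [-1.2, 2.1, 0.1]
finger_gap: 0.273
```

Request:
arm_command(
  commands=[
    [0, 0, -0.001, 0],
    [0, 0, -0.002, 0],
    [0, 0, -0.002, 0],
    [0, 0, -0.002, 0],
  ],
)

```text
clock: 12.78
position: [512.4, -84.9, 39.8]
tool_rot: [-0.707, 0.027, -0.024, 0.707]
wrist_force: [-6.5, 3.1, 1.8]
finger_gap: 0.274
```

Request:
arm_command(
  commands=[
    [0, 0, 0.002, 0],
    [0, 0, 0.002, 0],
    [0, 0, 0.002, 0],
    [0, 0, 0.04, 0],
    [0, 0, 0.08, 0],
    [0, 0, 0.12, 0],
    [0, 0, 0.16, 0],
    [0, 0, 0.19, 0],
    [0, 0, 0.19, 0],
    [0, 0, 0.19, 0],
  ],
  gripper=60,
)

```text
clock: 13.62
position: [515.0, -85.5, 232.4]
tool_rot: [-0.706, 0.024, -0.027, 0.707]
wrist_force: [-0.7, 1.1, -1.2]
finger_gap: 0.597
```

```bash
python3 - <<'E'
from h import *
s=sense(); print(s["clock"],s["position"])
im,d,c,E=cam("wrist"); P=cloud(d,c,E)
hsv=cv2.cvtColor(im,cv2.COLOR_BGR2HSV); m=cv2.inRange(hsv,(5,150,100),(20,255,255))>0; m&=(abs(P[...,1]+87)<30)&(P[...,2]>40)&(P[...,0]>520)&(P[...,0]<600)
q=P[m]; print(m.sum()); t=q[q[:,2]>57]; A=np.c_[t[:,:2],np.ones(len(t))]; print(np.linalg.lstsq(A,t[:,2],rcond=None)[0],t.min(0),t.max(0))
E
```

```text
13.6167 [515.02916345 -85.46381841 232.43413057]
1819
[-1.05290132e-02  1.91025911e-02  6.84072088e+01] [ 526.91990966 -110.69758086   57.05183189] [585.41284764 -59.57686665 233.27715905]
```

Request:
arm_command(
  commands=[
    [-0.05, 0.265, -0.13, 0.425],
    [-0.05, 0.265, -0.05, 0.425],
    [-0.05, 0.265, -0.05, 0.425],
    [-0.05, 0.265, -0.05, 0.425],
    [-0.05, 0.265, -0.05, 0.425],
    [-0.05, 0.265, -0.05, 0.425],
    [-0.05, 0.265, -0.1, 0.425],
    [-0.05, 0.265, -0.13, 0.425],
    [-0.05, 0.265, -0.13, 0.425],
    [-0.05, 0.265, -0.13, 0.425],
    [-0.05, 0.265, -0.13, 0.425],
  ],
)

```text
clock: 14.58
position: [464.3, 178.6, 101.4]
tool_rot: [0.697, 0.123, -0.124, -0.696]
wrist_force: [-0.2, 0.2, 0.9]
finger_gap: 0.604
```

```bash
python3 - <<'E'
from h import *
s=sense(); print(s["clock"],s["position"],R.from_quat(s["tool_rot"]).as_matrix()[:,2])
im,d,c,E=cam("wrist"); cv2.imwrite("pics/w6.png",im); np.savez("w6.npz",im=im,d=d,E=E,K=[c["fx"],c["fy"],c["cx"],c["cy"]])
E
```

```text
14.5833 [464.33304164 178.58452886 101.35260962] [-3.44233858e-01  9.38883640e-01 -7.49818419e-04]
```

View pics/w6.png

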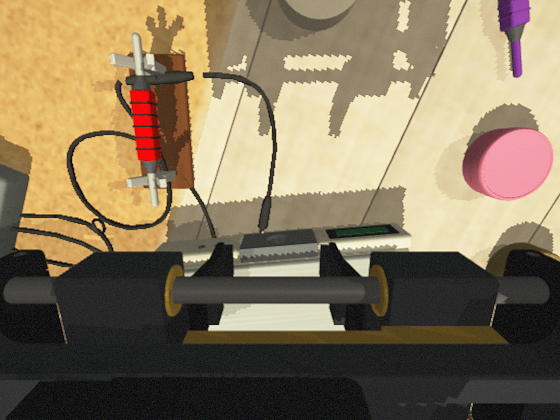

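```bash
python3 - <<'E'
from h import *
print(sense()["q"].round(2))
for f in("w6","s1","w1"):
    z=np.load(f+".npz"); im,d,E,K=z["im"],z["d"],z["E"],z["K"]; c=dict(zip(["fx","fy","cx","cy"],K)); P=cloud(d,c,E)
    hsv=cv2.cvtColor(im,cv2.COLOR_BGR2HSV); m=cv2.inRange(hsv,(95,90,40),(125,255,255))
    n,l,s,ce=cv2.connectedComponentsWithStats(m)
    for i in range(1,n):
        p=np.median(P[l==i],0)
        if s[i,4]>=3 and 400<p[0]<700: print(f,s[i],ce[i].round(1),p.round(0),onplane(*ce[i],25,c,E).round(1))
z=np.load("w6.npz"); im,d,E,K=z["im"],z["d"],z["E"],z["K"]; c=dict(zip(["fx","fy","cx","cy"],K)); P=cloud(d,c,E)
for p in[(150,250),(180,246),(200,245),(230,243),(330,228),(400,237),(400,245),(180,240)]: print(p,P[p[1],p[0]].round(1),im[p[1],p[0]])
E
```

```text
[-0.88  0.16  0.46  1.96 -0.08  1.04  1.54]
(150, 250) [543.6  76.3  -0.8] [112 184 229]
(180, 246) [517.3 107.2  22.9] [ 80  97 103]
(200, 245) [507.7 124.3  28.4] [74 81 85]
(230, 243) [497.8 148.   26.4] [ 86 100 107]
(330, 228) [459.5 229.5   9.6] [ 87 104 112]
(400, 237) [438.9 276.3  41.1] [156 193 201]
(400, 245) [444.8 278.6  42.8] [222 243 243]
(180, 240) [523.7 101.   -1.4] [ 87 104 112]
```

Request:
arm_command(
  commands=[
    [-0.055, -0.161, 0.02, -1.5],
    [-0.055, -0.161, 0.02, -1.5],
    [-0.055, -0.161, 0.02, -1.5],
    [-0.055, -0.161, 0.02, -1.5],
    [-0.055, -0.161, 0.02, -1.5],
    [-0.055, -0.161, 0.0, -1.5],
    [-0.055, -0.161, 0.0, -1.5],
    [-0.055, -0.161, 0.0, -1.5],
    [-0.055, -0.161, 0.0, -1.5],
    [-0.055, -0.161, 0.0, -1.5],
    [-0.055, -0.161, 0.0, -1.5],
    [-0.055, -0.161, 0.0, -1.5],
  ],
)

```text
clock: 15.63
position: [410.1, 18.1, 102.6]
tool_rot: [-0.591, 0.386, -0.387, 0.594]
wrist_force: [0.7, 0.2, -0.0]
finger_gap: 0.6
```

Request:
arm_command(
  commands=[
    [0, 0, 0, 0],
    [0, 0, 0, 0],
    [0, 0, 0, 0],
  ],
)

```text
clock: 15.88
position: [409.4, 18.5, 101.5]
tool_rot: [-0.594, 0.382, -0.383, 0.595]
wrist_force: [-0.3, 0.7, 0.1]
finger_gap: 0.598
```

```bash
python3 - <<'E'
from h import *
s=sense(); print(s["clock"],s["position"],R.from_quat(s["tool_rot"]).as_matrix()[:,2])
im,d,c,E=cam("wrist"); cv2.imwrite("pics/w7.png",im); np.savez("w7.npz",im=im,d=d,E=E,K=[c["fx"],c["fy"],c["cx"],c["cy"]])
E
```

```text
15.8833 [409.41953204  18.50913064 101.52152421] [0.91011591 0.41434924 0.00193502]
```

View pics/w7.png

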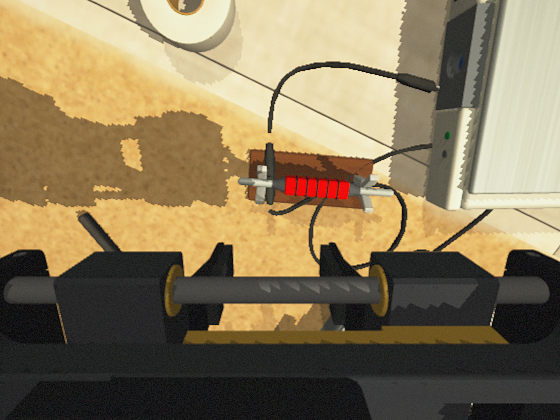

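Blue button at about (457,63) in the front face. Stylus red grip runs (285–350,187), with its posts at (262,183) and (368,191).

```bash
python3 - <<'E'
from h import *
z=np.load("w7.npz"); im,d,E,K=z["im"],z["d"],z["E"],z["K"]; c=dict(zip(["fx","fy","cx","cy"],K)); P=cloud(d,c,E); hsv=cv2.cvtColor(im,cv2.COLOR_BGR2HSV)
sub=hsv[45:85,440:475]; m=cv2.inRange(hsv,(95,90,30),(130,255,255)); m[:,:435]=0;m[:,480:]=0;m[120:]=0
q=np.argwhere(m>0)[:,::-1]; print("blue",len(q),q.min(0),q.max(0),q.mean(0),np.median(P[m>0],0).round(1))
b=q.mean(0); print(onplane(*b,25,c,E))
# front face points
f=P[25:205,430:475].reshape(-1,3); f=f[(f[:,2]>8)&(f[:,2]<36)]; n=np.array([.912,.41]); A=np.c_[f[:,1],np.ones(len(f))]
for _ in range(4):
    k=np.linalg.lstsq(A,f[:,0],rcond=None)[0]; r=abs(A@k-f[:,0]); g=r<max(1.5,np.percentile(r,70)); A,f=A[g],f[g]
print("face x = %.4f*y+%.1f"%tuple(k),len(f),"normal angle",np.arctan2(-k[0],1))
# pan front edge/ side lines
red=(cv2.inRange(hsv,(0,160,60),(6,255,255))|cv2.inRange(hsv,(172,160,60),(180,255,255))); red[:, :275]=0; red[:,360:]=0; red[:160]=0;red[210:]=0
q=np.argwhere(red>0)[:,::-1].astype(np.float32); r=cv2.minAreaRect(q); print("red",r)
W=np.array([onplane(*p,42,c,E)[:2] for p in cv2.boxPoints(r)]); print(W.round(1),W.mean(0)); e=[W[1]-W[0],W[2]-W[1]]; print([(np.hypot(*v),np.arctan2(v[1],v[0])) for v in e])
for nme,reg in(("L",(238,282)),("R",(355,395))):
    q=P[170:205,reg[0]:reg[1]].reshape(-1,3); q=q[(q[:,2]>33)&(q[:,2]<52)]; print(nme,q.mean(0),len(q))
g=P[160:210,275:360].reshape(-1,3)[red[160:210,275:360].reshape(-1)>0]; g=g[g[:,2]>38]; print(g.mean(0))
cv2.imwrite("pics/w7c.png",cv2.resize(im[30:220,230:480],None,fx=3,fy=3,interpolation=2))
E
```

```text
blue 33 [459  56] [462  68] [460.51515152  62.36363636] [485.5 188.8  22.2]
[484.27708821 187.71841062  25.        ]
face x = -0.4715*y+568.2 3069 normal angle 0.44061387318615736
red ((316.5911560058594, 186.814697265625), (64.50175476074219, 20.24787712097168), 4.398705005645752)
[[405.   45.8]
 [399.5  60.6]
 [445.8  77.5]
 [452.3  63. ]] [425.64421558  61.72033792]
[(np.float64(15.735906011868126), np.float64(1.9299168348814721)), (np.float64(49.377434380456215), np.float64(0.3498678793157278))]
L [386.0189942   45.49331285  40.1637434 ] 603
R [465.67104585  77.10417475  40.00213232] 553
[425.26413275  61.51275754  43.42003532]
```

View pics/w7c.png

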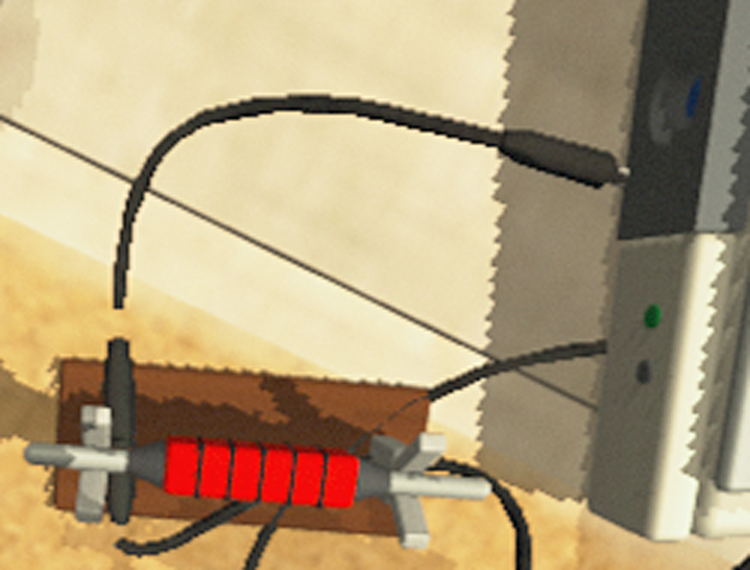

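Request:
arm_command(
  commands=[
    [0.0167, 0.0414, 0.0, 1.503],
    [0.0167, 0.0414, 0.0, 1.503],
    [0.0167, 0.0414, 0.0, 1.503],
    [0.0167, 0.0414, 0.0, 1.503],
    [0.0167, 0.0414, 0.0, 1.503],
    [0.0167, 0.0414, 0.0, 1.503],
    [0.0167, 0.0414, 0.0, 1.503],
    [0.0167, 0.0414, 0.0, 1.503],
    [0.0167, 0.0414, 0.0, 1.503],
    [0.0167, 0.0414, 0.0, 1.503],
    [0.0167, 0.0414, 0.0, 1.503],
    [0.0167, 0.0414, 0.0, 1.503],
  ],
  gripper=60,
)

```text
clock: 16.93
position: [425.6, 60.1, 100.8]
tool_rot: [-0.696, -0.127, 0.127, 0.696]
wrist_force: [-0.4, 0.1, 0.1]
finger_gap: 0.6
```

Request:
arm_command(
  commands=[
    [0, 0, -0.03, 0.003],
    [0, 0, -0.055, 0.003],
    [0, 0, -0.07, 0.003],
    [0, 0, -0.082, 0.003],
    [0, 0, -0.082, 0.003],
    [0, 0, -0.082, 0.003],
  ],
)

```text
clock: 17.43
position: [425.3, 60.0, 18.7]
tool_rot: [0.696, 0.125, -0.126, -0.696]
wrist_force: [0.1, -0.0, -0.0]
finger_gap: 0.602
```

Request:
arm_command(
  commands=[
    [0, 0, 0, 0],
    [0, 0, 0, 0],
    [0, 0, 0, 0],
    [0, 0, 0, 0],
    [0, 0, 0, 0],
    [0, 0, 0, 0],
    [0, 0, 0, 0],
    [0, 0, 0, 0],
    [0, 0, 0, 0],
    [0, 0, 0, 0],
  ],
  gripper=0,
  force=35,
)

```text
clock: 18.27
position: [425.4, 60.5, 18.6]
tool_rot: [-0.696, -0.125, 0.125, 0.696]
wrist_force: [-0.3, 2.7, 0.5]
finger_gap: 0.155
```

Request:
arm_command(
  commands=[
    [0, 0, 0.02, 0],
    [0, 0, 0.05, 0],
    [0, 0, 0.08, 0],
    [-0.007, 0.03, 0.08, 0.04],
    [-0.015, 0.06, 0.08, 0.075],
    [-0.015, 0.093, 0.08, 0.075],
    [-0.015, 0.093, 0.08, 0.075],
    [-0.015, 0.093, 0.08, 0.075],
    [-0.015, 0.093, 0.08, 0.075],
    [-0.015, 0.093, 0.08, 0.075],
    [-0.015, 0.093, 0.08, 0.075],
  ],
)

```text
clock: 19.18
position: [410.6, 152.1, 98.5]
tool_rot: [0.691, 0.151, -0.151, -0.691]
wrist_force: [-0.4, 0.0, -0.9]
finger_gap: 0.154
```

```bash
python3 - <<'E'
from h import *
s=sense(); print(s["clock"],s["position"],s["finger_gap"],R.from_quat(s["tool_rot"]).as_matrix()[:,0])
im,d,c,E=cam("wrist"); cv2.imwrite("pics/w8.png",im[180:360,140:420]); np.savez("w8.npz",im=im,d=d,E=E,K=[c["fx"],c["fy"],c["cx"],c["cy"]])
P=cloud(d,c,E); M=np.array(c["mount"])
# stylus points in tool coords
v,u=np.indices(d.shape); Q=np.stack([(u-c["cx"])/c["fx"]*d,(v-c["cy"])/c["fy"]*d,d],-1)@M[:3,:3].T+M[:3,3]
m=(abs(Q[...,1]+17)<12)&(abs(Q[...,2])<25)&(abs(Q[...,0])<80); q=Q[m]; print(len(q))
for a in range(-80,80,10):
    k=q[(q[:,0]>=a)&(q[:,0]<a+10)]
    if len(k): print(a,len(k),k.mean(0).round(1),k[:,0].min().round(1),k[:,0].max().round(1))
E
```

```text
19.1833 [410.60381053 152.12231642  98.4627103 ] 0.153644845278451 [ 9.09246905e-01  4.16257094e-01 -3.11893737e-04]
3428
-70 26 [-60.7 -18.5   0.2] -61.5 -60.0
-60 251 [-55.1 -19.4   0.1] -60.0 -50.0
-50 237 [-45.  -19.4   0. ] -49.9 -40.0
-40 271 [-34.4 -19.7   0.1] -40.0 -30.0
-30 521 [-24.6 -22.3   0.1] -30.0 -20.0
-20 635 [-13.9 -22.4  -0.3] -20.0 -10.0
-10 955 [ -7.2 -21.4   0.2] -10.0 -0.0
10 180 [ 17.7 -24.    0. ] 15.3 20.0
20 258 [ 23.8 -23.2  -0. ] 20.0 30.0
30 94 [ 33.3 -20.1  -0.1] 30.0 37.1
```

View pics/w8.png

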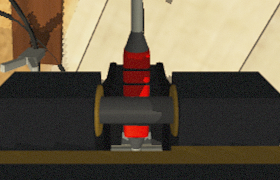

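Request:
arm_command(
  commands=[
    [0, 0, -0.03, 0],
    [0, 0, -0.06, 0],
    [0, 0, -0.08, 0],
    [0, 0, -0.091, 0],
    [0, 0, -0.091, 0],
    [0, 0, -0.091, 0],
    [0, 0, -0.091, 0],
  ],
)

```text
clock: 19.82
position: [411.1, 153.3, 8.4]
tool_rot: [-0.691, -0.151, 0.151, 0.691]
wrist_force: [0.2, -0.5, 0.0]
finger_gap: 0.154
```

```bash
python3 - <<'E'
from h import *
s=sense(); p=s["position"]; x=R.from_quat(s["tool_rot"]).as_matrix()[:,0]; n=x[:2]; t=np.array([-n[1],n[0]]); m=np.array([480.6,186.2])-p[:2]
print(p,s["wrist_force"],s["finger_gap"],x.round(3),"along",m@n,"lat",m@t)
E
```

```text
[411.12811813 153.25316564   8.42192722] [ 0.18608925 -0.46678801  0.03049436] 0.15418655276268006 [0.909 0.417 0.001] along 76.88266992754126 lat 0.9400978748617741
```

Request:
arm_command(
  commands=[
    [0.0073, 0.0038, 0, 0],
    [0.0127, 0.0063, 0, 0],
    [0.0162, 0.008, 0, 0],
    [0.0189, 0.0092, 0, 0],
    [0.0207, 0.01, 0, 0],
    [0.0216, 0.0105, 0, 0],
    [0.0216, 0.0105, 0, 0],
    [0.0216, 0.0105, 0, 0],
  ],
)

```text
clock: 20.48
position: [431.7, 163.5, 7.4]
tool_rot: [0.691, 0.151, -0.152, -0.691]
wrist_force: [-3.0, -1.0, 1.3]
finger_gap: 0.155
```

```bash
python3 - <<'E'
from h import *
s=sense(); p=s["position"]; n=np.array([.909,.417]); t=np.array([-n[1],n[0]]); m=np.array([480.6,186.2])-p[:2]
print(p,s["wrist_force"],"fn",s["wrist_force"][:2]@n,"ft",s["wrist_force"][:2]@t,"along",m@n-62,"lat",m@t)
E
```

```text
[431.65502424 163.52070397   7.41022791] [-3.04021942 -0.98131239  1.26308351] fn -3.172766719066173 ft 0.37575853538264303 along -8.05175058679636 lat 0.2054252001170336
```

Request:
arm_command(
  commands=[
    [0.0018, 0.0008, 0, 0],
    [0.0036, 0.0017, 0, 0],
    [0.0036, 0.0017, 0, 0],
    [0.0036, 0.0017, 0, 0],
    [0.0036, 0.0017, 0, 0],
    [0.0036, 0.0017, 0, 0],
    [0.0036, 0.0017, 0, 0],
    [0.0036, 0.0017, 0, 0],
    [0.0036, 0.0017, 0, 0],
  ],
)

```text
clock: 21.23
position: [434.0, 164.7, 7.0]
tool_rot: [0.691, 0.15, -0.153, -0.691]
wrist_force: [-8.7, -3.5, 3.4]
finger_gap: 0.156
```

```bash
python3 - <<'E'
from h import *
s=sense(); p=s["position"]; n=np.array([.909,.417]); t=np.array([-n[1],n[0]]); m=np.array([480.6,186.2])-p[:2]
print(p,s["wrist_force"],"fn",s["wrist_force"][:2]@n,"ft",s["wrist_force"][:2]@t,"along",m@n-62,"lat",m@t,s["finger_gap"])
E
```

```text
[433.99004263 164.65122905   6.98475028] [-8.71771761 -3.46995475  3.36832005] fn -9.371376441127266 ft 0.4810993776598703 along -10.645711268133816 lat 0.15148056856681136 0.15600002044651065
```

Request:
arm_command(
  commands=[
    [-0.012, -0.006, 0, 0],
    [-0.0252, -0.0122, 0, 0],
    [-0.0252, -0.0122, 0.03, 0],
    [-0.0252, -0.0122, 0.06, 0],
    [-0.0252, -0.0122, 0.091, 0],
    [-0.02, -0.04, 0.091, -0.03],
    [-0.0102, -0.075, 0.091, -0.075],
    [-0.0102, -0.1052, 0.091, -0.075],
    [-0.0102, -0.1052, 0.091, -0.075],
    [-0.0102, -0.1052, 0.091, -0.075],
    [-0.0102, -0.1052, 0.091, -0.075],
    [-0.0102, -0.1052, 0.091, -0.075],
  ],
)

```text
clock: 22.23
position: [425.7, 61.3, 98.7]
tool_rot: [-0.696, -0.126, 0.126, 0.696]
wrist_force: [-0.2, -0.2, -0.3]
finger_gap: 0.154
```

```bash
python3 - <<'E'
from h import *
s=sense(); print(s["clock"],s["position"],s["finger_gap"])
im,d,c,E=cam("wrist"); M=np.array(c["mount"])
v,u=np.indices(d.shape); Q=np.stack([(u-c["cx"])/c["fx"]*d,(v-c["cy"])/c["fy"]*d,d],-1)@M[:3,:3].T+M[:3,3]
m=(abs(Q[...,1]+17)<12)&(abs(Q[...,2])<25)&(abs(Q[...,0])<80); q=Q[m]; print(len(q))
for a in range(-80,0,10):
    k=q[(q[:,0]>=a)&(q[:,0]<a+10)]
    if len(k): print(a,len(k),k.mean(0).round(1),k[:,0].min().round(1))
E
```

```text
22.2333 [425.67085448  61.26580532  98.66445148] 0.15441113047129454
3425
-70 25 [-60.7 -18.8   0.3] -61.4
-60 251 [-55.1 -19.3   0.2] -60.0
-50 238 [-45.1 -19.3   0.1] -49.9
-40 267 [-34.5 -19.6   0.2] -40.0
-30 520 [-24.8 -22.2   0.2] -30.0
-20 640 [-14.  -22.5   0.4] -20.0
-10 950 [ -7.1 -21.4   0.1] -10.0
```

Unslipped; lower it into the Vs, release, and rise.

Request:
arm_command(
  commands=[
    [0, 0, -0.03, 0],
    [0, 0, -0.055, 0],
    [0, 0, -0.07, 0],
    [0, 0, -0.077, 0],
    [0, 0, -0.08, 0],
    [0, 0, -0.08, 0],
    [0, 0, -0.08, 0],
  ],
)

```text
clock: 22.87
position: [425.5, 60.6, 19.0]
tool_rot: [-0.696, -0.125, 0.126, 0.696]
wrist_force: [-1.5, 0.5, 0.4]
finger_gap: 0.16
```

Request:
arm_command(
  commands=[
    [0, 0, 0, 0],
    [0, 0, 0, 0],
    [0, 0, 0, 0],
    [0, 0, 0, 0],
    [0, 0, 0.04, 0],
    [0, 0, 0.08, 0],
    [0, 0, 0.12, 0],
    [0, 0, 0.16, 0],
    [0, 0, 0.18, 0],
    [0, 0, 0.18, 0],
  ],
  gripper=50,
)

```text
clock: 23.7
position: [427.9, 60.9, 203.5]
tool_rot: [-0.695, -0.128, 0.122, 0.697]
wrist_force: [-0.1, 0.0, -0.7]
finger_gap: 0.503
```

Request:
arm_command(
  commands=[
    [-0.04, -0.2, 0.03, -0.4],
    [-0.04, -0.2, 0.03, -0.4],
    [-0.04, -0.2, 0.03, -0.4],
    [-0.04, -0.2, 0.03, -0.4],
    [-0.04, -0.2, 0.03, -0.4],
    [-0.04, -0.2, 0.03, -0.4],
    [-0.04, -0.2, 0.03, -0.4],
    [-0.04, -0.2, 0.03, -0.4],
    [-0.04, -0.2, 0.03, -0.4],
  ],
  gripper=100,
)

```text
clock: 24.45
position: [385.5, -138.7, 228.2]
tool_rot: [0.707, -0.015, 0.015, -0.707]
wrist_force: [-0.4, -0.9, 0.3]
finger_gap: 0.99
```

```bash
cat > look.py <<'E'
from h import *
s=sense(); print(s["clock"],s["position"],R.from_quat(s["tool_rot"]).as_matrix()[:,2].round(3))
def tins(n):
    im,d,c,E=cam(n); P=cloud(d,c,E); hsv=cv2.cvtColor(im,cv2.COLOR_BGR2HSV)
    m=cv2.inRange(hsv,(40,40,15),(95,255,200)); m&=((P[...,2]>18)&(P[...,2]<85)).astype(np.uint8)*255
    m=cv2.morphologyEx(m,cv2.MORPH_CLOSE,np.ones((5,5)))
    k,l,st,ce=cv2.connectedComponentsWithStats(m)
    for i in range(1,k):
        if st[i,4]>40:
            p=np.median(P[l==i],0); q=np.argwhere(l==i)[:,::-1].astype(np.float32); cc,r=cv2.minEnclosingCircle(q)
            print(n,"tin",ce[i].round(0),st[i,4],"ctr",onplane(*cc,p[2],c,E).round(1),"med",p.round(1))
    return im,d,c,E,P,hsv
for n in("wrist","top"):
    o=tins(n); np.savez(n+"_l.npz",im=o[0],d=o[1],E=o[3],K=[o[2][k] for k in("fx","fy","cx","cy")])
    im,d,c,E,P,hsv=o; red=(cv2.inRange(hsv,(0,140,60),(6,255,255))|cv2.inRange(hsv,(172,140,60),(180,255,255)))>0
    red&=(abs(P[...,0]-425)<60)&(abs(P[...,1]-60)<50)
    if red.sum()>20: print(n,"red",red.sum(),np.median(P[red],0).round(1))
E
python3 look.py
```

```text
24.45 [ 385.54328623 -138.68921617  228.20708877] [ 0.042  0.999 -0.   ]
wrist tin [ 66. 154.] 52 ctr [ 331.  -396.1   23.5] med [ 329.6 -395.4   23.5]
wrist tin [253. 212.] 1136 ctr [ 413.3 -169.6   26.2] med [ 413.3 -169.5   26.2]
wrist tin [556. 232.] 55 ctr [458.5 231.3  23.5] med [457.9 230.6  23.5]
wrist red 527 [425.9  58.9  42.3]
top tin [189. 220.] 133 ctr [437.9 419.3  27.2] med [437.8 418.9  27.2]
top red 132 [425.9  60.1  42.9]
```

Request:
arm_command(
  commands=[
    [0.028, -0.03, -0.03, 0],
    [0.028, -0.03, -0.07, 0],
    [0.028, -0.03, -0.11, 0],
    [0.028, -0.03, -0.15, 0],
    [0.028, -0.03, -0.18, 0],
    [0.028, -0.03, -0.205, 0],
    [0.028, -0.03, -0.216, 0],
    [0.028, -0.03, -0.222, 0],
    [0.028, -0.03, -0.222, 0],
    [0.028, -0.03, -0.222, 0],
  ],
)

```text
clock: 25.38
position: [413.8, -169.6, 6.9]
tool_rot: [0.707, -0.015, 0.015, -0.707]
wrist_force: [0.2, 0.1, 1.0]
finger_gap: 1.001
```

Request:
arm_command(
  commands=[
    [0, 0, 0, 0],
    [0, 0, 0, 0],
    [0, 0, 0, 0],
    [0, 0, 0, 0],
    [0, 0, 0, 0],
    [0, 0, 0, 0],
    [0, 0, 0, 0],
    [0, 0, 0, 0],
  ],
  gripper=0,
  force=20,
)

```text
clock: 26.05
position: [413.7, -169.7, 6.8]
tool_rot: [-0.707, 0.015, -0.016, 0.707]
wrist_force: [-1.2, 0.7, 6.4]
finger_gap: 0.677
```

Request:
arm_command(
  commands=[
    [0, 0, 0.02, 0],
    [0, 0, 0.05, 0],
    [0, 0, 0.09, 0],
    [0, 0, 0.13, 0],
    [0, 0, 0.15, 0],
    [0.02, 0.04, 0.15, -0.1],
    [0.035, 0.075, 0.15, -0.2],
    [0.05, 0.11, 0.15, -0.3],
    [0.068, 0.145, 0.15, -0.4],
    [0.085, 0.18, 0.15, -0.5],
    [0.085, 0.18, 0.15, -0.5],
    [0.085, 0.18, 0.15, -0.5],
  ],
)

```text
clock: 27.05
position: [498.7, 12.1, 156.0]
tool_rot: [0.682, -0.189, 0.189, -0.681]
wrist_force: [-1.1, -0.9, -0.8]
finger_gap: 0.681
```

Request:
arm_command(
  commands=[
    [0.016, 0.033, 0, -0.1],
    [0.032, 0.066, 0, -0.2],
    [0.05, 0.1, 0, -0.3],
    [0.065, 0.135, 0, -0.4],
    [0.08, 0.165, 0, -0.5],
    [0.087, 0.177, 0, -0.6],
    [0.087, 0.177, 0, -0.6],
    [0.087, 0.177, 0, -0.6],
  ],
)

```text
clock: 27.72
position: [585.4, 185.9, 156.2]
tool_rot: [0.595, -0.382, 0.383, -0.594]
wrist_force: [-0.7, -1.1, -0.1]
finger_gap: 0.678
```

Request:
arm_command(
  commands=[
    [0, 0, -0.03, 0],
    [0, 0, -0.06, 0],
    [0, 0, -0.08, 0],
    [0, 0, -0.09, 0],
    [0, 0, -0.095, 0],
    [0, 0, -0.098, 0],
    [0, 0, -0.1, 0],
    [0, 0, -0.1, 0],
    [0, 0, -0.1, 0],
  ],
)

```text
clock: 28.47
position: [586.0, 187.3, 57.6]
tool_rot: [-0.594, 0.382, -0.383, 0.595]
wrist_force: [-0.2, -0.3, -0.4]
finger_gap: 0.677
```

```bash
python3 -c "
from h import *
s=sense(); print(s['position'],s['wrist_force'],s['finger_gap'])"
```

```text
[586.0219407  187.34379931  57.57624199] [-0.24739514 -0.33056418 -0.44278268] 0.6766761540925019
```

Request:
arm_command(
  commands=[
    [0, 0, -0.001, 0],
    [0, 0, -0.001, 0],
    [0, 0, -0.001, 0],
    [0, 0, -0.001, 0],
    [0, 0, -0.001, 0],
    [0, 0, 0.03, 0],
    [0, 0, 0.07, 0],
    [0, 0, 0.11, 0],
    [0, 0, 0.15, 0],
    [0, 0, 0.15, 0],
  ],
  gripper=100,
)

```text
clock: 29.3
position: [588.8, 187.5, 214.8]
tool_rot: [-0.591, 0.381, -0.385, 0.598]
wrist_force: [0.7, -0.5, 1.4]
finger_gap: 0.993
```

Request:
arm_command(
  commands=[
    [-0.14, 0.15, 0.03, 0],
    [-0.14, 0.15, 0.03, 0],
    [-0.14, 0.15, 0.03, 0],
    [-0.14, 0.15, 0.03, 0],
    [-0.14, 0.15, 0.03, 0],
    [-0.14, 0.15, 0.03, 0],
    [-0.14, 0.15, 0.03, 0],
    [-0.14, 0.15, 0.03, 0],
  ],
)

```text
clock: 29.97
position: [445.7, 336.9, 236.6]
tool_rot: [-0.595, 0.383, -0.383, 0.595]
wrist_force: [0.8, -0.3, 0.4]
finger_gap: 1.001
```

```bash
python3 look.py; python3 - <<'E'
from h import *
z=np.load("top_l.npz"); im,d,E,K=z["im"],z["d"],z["E"],z["K"]; c=dict(zip(["fx","fy","cx","cy"],K)); 
for f in("t1","top_l"):
    z=np.load(f+".npz"); P=cloud(z["d"],c,z["E"]); q=P[130:225,110:178].reshape(-1,3); q=q[q[:,2]>30]; print(f,"box",np.percentile(q,[2,50,98],axis=0).round(0).tolist())
z=np.load("wrist_l.npz");cv2.imwrite("pics/w9.png",z["im"])
E
```

```text
29.9667 [445.74169745 336.87060111 236.62795405] [0.91  0.414 0.   ]
wrist tin [129.   2.] 51 ctr [230.5 457.4  61.1] med [232.5 455.9  61.1]
wrist tin [298. 126.] 1390 ctr [439.1 420.5  26.1] med [438.4 420.4  26.1]
wrist tin [549. 141.] 245 ctr [690.  517.2  74.4] med [688.9 516.7  74.4]
wrist tin [510. 206.] 210 ctr [693.6 439.8  76.9] med [693.9 439.2  76.9]
wrist tin [327. 328.] 95 ctr [579.7 205.6  76.1] med [578.8 207.5  76.1]
top tin [276. 162.] 223 ctr [586.2 187.9  77.3] med [585.  189.   77.3]
top red 133 [425.5  60.1  43. ]
t1 box [[444.0, 470.0, 43.0], [544.0, 534.0, 67.0], [646.0, 600.0, 72.0]]
top_l box [[410.0, 312.0, 63.0], [470.0, 369.0, 626.0], [645.0, 599.0, 645.0]]
```

View pics/w9.png

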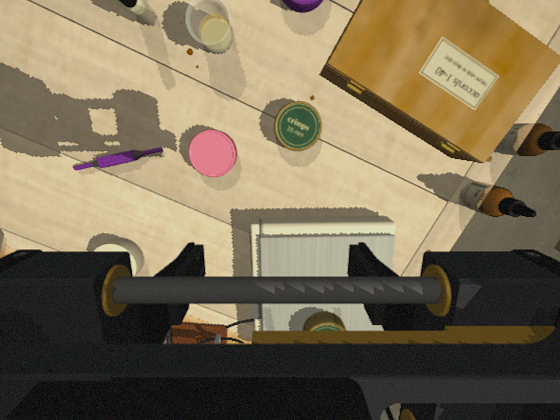

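Request:
arm_command(
  commands=[
    [-0.003, 0.03, 0, -0.12],
    [-0.005, 0.06, 0, -0.24],
    [-0.007, 0.0835, -0.02, -0.36],
    [-0.007, 0.0835, -0.06, -0.48],
    [-0.007, 0.0835, -0.1, -0.53],
    [-0.007, 0.0835, -0.14, -0.53],
    [-0.007, 0.0835, -0.18, -0.53],
    [-0.007, 0.0835, -0.21, -0.53],
    [-0.007, 0.0835, -0.225, -0.53],
    [-0.007, 0.0835, -0.229, -0.53],
    [-0.007, 0.0835, -0.229, -0.53],
    [-0.007, 0.0835, -0.229, -0.53],
  ],
)

```text
clock: 31.07
position: [439.8, 420.5, 8.7]
tool_rot: [0.473, -0.525, 0.526, -0.474]
wrist_force: [-0.7, 0.6, 0.7]
finger_gap: 0.999
```

Request:
arm_command(
  commands=[
    [0, 0, 0, 0],
    [0, 0, 0, 0],
    [0, 0, 0, 0],
    [0, 0, 0, 0],
    [0, 0, 0, 0],
    [0, 0, 0, 0],
    [0, 0, 0, 0],
    [0, 0, 0, 0],
  ],
  gripper=0,
  force=20,
)

```text
clock: 31.73
position: [438.5, 421.0, 7.9]
tool_rot: [-0.473, 0.525, -0.525, 0.474]
wrist_force: [-2.3, 0.2, 5.6]
finger_gap: 0.677
```

Request:
arm_command(
  commands=[
    [0, 0, 0.02, 0],
    [0, 0, 0.06, 0],
    [0, 0, 0.1, 0],
    [0, 0, 0.14, 0],
    [0.02, -0.03, 0.15, 0.1],
    [0.04, -0.06, 0.15, 0.2],
    [0.065, -0.09, 0.15, 0.3],
    [0.09, -0.12, 0.15, 0.4],
    [0.105, -0.145, 0.15, 0.5],
    [0.1116, -0.157, 0.15, 0.53],
    [0.1116, -0.157, 0.15, 0.53],
    [0.1116, -0.157, 0.15, 0.53],
  ],
)

```text
clock: 32.73
position: [550.3, 262.9, 157.3]
tool_rot: [0.594, -0.384, 0.383, -0.594]
wrist_force: [-0.3, 1.0, 0.4]
finger_gap: 0.674
```

Request:
arm_command(
  commands=[
    [0, 0, -0.03, 0],
    [0, 0, -0.06, 0],
    [0, 0, -0.08, 0],
    [0, 0, -0.09, 0],
    [0, 0, -0.096, 0],
    [0, 0, -0.098, 0],
    [0, 0, -0.099, 0],
    [0, 0, -0.099, 0],
    [0, 0, -0.099, 0],
  ],
)

```text
clock: 33.48
position: [550.7, 264.2, 59.7]
tool_rot: [-0.594, 0.382, -0.383, 0.595]
wrist_force: [0.1, -0.3, 0.3]
finger_gap: 0.674
```

Request:
arm_command(
  commands=[
    [0, 0, -0.0015, 0],
    [0, 0, -0.0015, 0],
    [0, 0, -0.0015, 0],
  ],
)

```text
clock: 33.73
position: [550.7, 264.1, 57.9]
tool_rot: [-0.594, 0.383, -0.383, 0.595]
wrist_force: [1.0, 0.1, 5.3]
finger_gap: 0.681
```

Request:
arm_command(
  commands=[
    [0, 0, 0, 0],
    [0, 0, 0, 0],
    [0, 0, 0, 0],
    [0, 0, 0, 0],
    [0, 0, 0, 0],
    [0, 0, 0.03, 0],
    [0, 0, 0.07, 0],
    [0, 0, 0.11, 0],
    [0, 0, 0.15, 0],
    [0, 0, 0.18, 0],
    [0, 0, 0.2, 0],
    [0, 0, 0.2, 0],
  ],
  gripper=100,
)

```text
clock: 34.73
position: [551.8, 264.2, 261.9]
tool_rot: [-0.592, 0.382, -0.384, 0.597]
wrist_force: [0.1, 0.5, -0.3]
finger_gap: 0.999
```

Request:
arm_command(
  commands=[
    [-0.15, 0, 0.02, 1.2],
    [-0.15, 0, 0.02, 1.2],
    [-0.15, 0, 0.02, 1.2],
    [-0.15, 0, 0.02, 1.2],
    [-0.15, 0, 0.02, 1.2],
    [-0.15, 0, 0.02, 1.2],
    [-0.15, 0, 0.02, 1.2],
    [-0.15, 0, 0.02, 1.2],
    [-0.15, 0, 0.02, 1.2],
    [-0.15, 0, 0.02, 1.2],
    [-0.15, 0, 0.02, 1.2],
    [-0.15, 0, 0.02, 1.2],
  ],
)

```text
clock: 35.73
position: [399.9, 263.6, 276.6]
tool_rot: [0.707, 0.019, -0.019, -0.707]
wrist_force: [0.1, -0.1, -0.5]
finger_gap: 1.003
```

```bash
python3 look.py; python3 - <<'E'
from h import *
z=np.load("top_l.npz"); im,d,E,K=z["im"],z["d"],z["E"],z["K"]; c=dict(zip(["fx","fy","cx","cy"],K)); P=cloud(d,c,E); hsv=cv2.cvtColor(im,cv2.COLOR_BGR2HSV)
m=cv2.inRange(hsv,(5,150,90),(18,255,255))>0; m&=(abs(P[...,1]+87)<40)&(abs(P[...,0]-555)<80); q=P[m]; print("cover",m.sum(),np.median(q,0),q.min(0),q.max(0))
for l in((586,187),(550,264)):
    k=(np.hypot(P[...,0]-l[0],P[...,1]-l[1])<22); t=P[k]; t=t[t[:,2]>70]; A=np.c_[t[:,:2]-t[:,:2].mean(0),np.ones(len(t))]; print("tin plane",np.linalg.lstsq(A,t[:,2],rcond=None)[0].round(3),len(t))
cv2.imwrite("pics/tl.png",cv2.resize(im[110:320,90:450],None,fx=2.2,fy=2.2,interpolation=2))
E
```

```text
35.7333 [399.85666737 263.63320503 276.62563095] [-0.054  0.999 -0.   ]
wrist tin [455.  48.] 214 ctr [228.2 453.5  76.1] med [228.  455.3  76.1]
wrist tin [266. 215.] 105 ctr [447.4 253.3  30. ] med [447.3 252.   30. ]
wrist tin [217. 315.] 794 ctr [585.8 188.6  76. ] med [587.  188.8  76. ]
wrist tin [270. 306.] 227 ctr [562.7 264.1  76.1] med [568.  264.3  76.1]
wrist red 460 [425.3  63.2  42. ]
top tin [276. 162.] 224 ctr [586.9 187.8  77.4] med [586.6 188.9  77.4]
top tin [247. 175.] 220 ctr [551.8 262.6  77.7] med [552.2 262.7  77.7]
top red 132 [425.9  60.2  42.6]
cover 383 [553.38437372 -85.33012019  61.57606602] [ 516.78826091 -109.27184602   48.23855592] [582.33129014 -62.80168513  70.31962659]
tin plane [-1.1000e-02  8.0000e-03  7.7343e+01] 229
tin plane [6.000e-03 6.000e-03 7.756e+01] 231
```

View pics/tl.png

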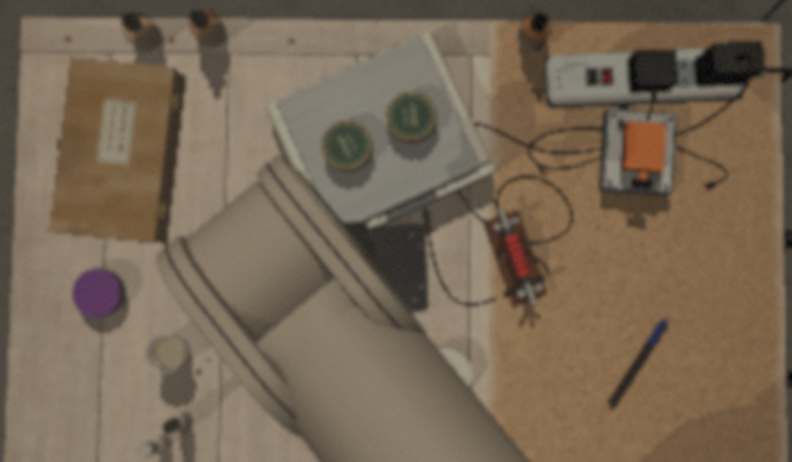

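The picture shows both tins flat on the pan at crop (347,146) and (411,117), the stylus in its rest, the cover closed and all the bottles upright. Handing in.

```bash
python3 -c "
from rig import job_done; print(job_done())"
```

```text
the job is handed in; nothing more can be done
None
```

I finished the whole job and handed it in at about 36 s of the 210 s; the hand-in gives no verdict.

- **Switch box:** I opened the cover to about 1.8 rad by its bar. The first push left the toggle only about two thirds over, so I pushed again until it reached its stop at 4.6 N. Then I closed the cover.
- **Zeroing:** With the pan still empty, I pressed the blue button with the stylus about 10.6 mm past the recess mouth. The force rose to about 9 N, well above the 4.2 N that holds it fully in, and I held it there for about half a second.
- **Stylus and tins:** The stylus went back on its rest. Only two tins were present, and both are on the pan side by side. The purple and pink look-alikes were left alone.

**Last checks:**
- **Tins:** both lie flat with lids at about 77 mm, and their centres are about 40 mm either side of the pan's centre.
- **Stylus:** it is in its rest at the same place as at the start, to within a few mm. The top camera gives 60 mm in y, the wrist camera 63 mm.
- **Cover and bottles:** the cover is closed and the bottles are upright.
- **Arm:** it is clear of everything.
- **Toggle:** it could not be seen again under the closed cover, so its final state rests on the view taken before closing.

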